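# Refit the pump's filter and dip its oil

## Task

The bench vacuum pump has had its oil change: first press the new oil-mist filter cartridge down into the round socket on top of the pump until its flat top is flush. Then take the clean dipstick by its grip, push it down the slanting dip tube until its collar stops on the mouth, draw it right out and finish holding it still in the gripper, level, clear of everything and higher than the whole pump, so that I can read the tip. Do not let go of it, and leave the other things on the bench where they are.

Things in the scene. Friction and masses are not known exactly. Their poses are not given: they have to be found in the camera images.
- pump: fixed pump: oil box 100 x 100 mm, 130 mm tall, filter socket in its top; along own +y an inlet stub (y 66 mm, 124 mm tall) and a lying motor (102 mm thick, to y 240 mm, 117 mm tall), terminal box to x 75 mm at y 110 to 170 mm. Seated filter's rib: 150 mm high, the pump's highest point. Origin on the bench under the oil box's middle; own +x is the front with the dip tube; yaw within 0.3 rad
- socket_top (a point): centre of the mouth of the round filter socket, level with the top of the oil box, 130 mm above the bench. A plain upright blind hole, 51 mm across and 30 mm deep, with a 2 mm chamfer; the filter slides in under light pressure
- dip_tube: steel dip tube fixed to the pump. Origin: centre of its open mouth, 112 mm in front of the pump's origin, 128 mm above the bench; its z axis is the tube's axis and points OUT of the mouth, forward (pump +x) and up, 40 degrees above level. Bore 11 mm, widening to 19 mm between 16 and 6 mm below the mouth; rim 27 mm across. Over 110 mm free depth; no resistance until the collar stops on the rim
- filter: loose filter cartridge, upright on the bench: grey round body 48 mm across, 30 mm tall, foot chamfered 3 mm, flat top with a grip rib 36 mm long (own x), 14 mm wide (own y), 20 mm high. Origin at the centre of the underside, z up; 40 to 85 g. It may go into the socket at any turn about z
- filter_top (a point): centre of the filter's flat top round the rib's foot, 30 mm above its underside; flush means that it lies at socket_top
- dipstick: loose dipstick lying level on the bench: steel rod 7 mm thick, 105 mm long; collar 26 mm across, 6 mm thick; flat-sided black grip 60 mm long (own x), 14 wide (own y), 26 high. Origin on the axis at the collar's stop face, 13 mm above the bench; own +x runs to the tip, collar at x -6 to 0, grip at x -66 to -6 mm. Balance point near x -20 mm; 55 to 110 g. Tip points roughly to the robot
- tip (a point): end of the dipstick's rod, 105 mm from the stop face
- varnish: bystander: small glass bottle with a black cap, 30 mm across, 70 mm tall; origin under its centre
- wax_jar: bystander: flat white round jar, 72 mm across, 30 mm tall; origin under its centre
- cast: bystander: white plaster cast of a row of teeth, 62 x 68 mm, 43 mm tall; origin under its centre
- brush: bystander: wooden scrubbing brush, 110 x 45 mm, 44 mm tall; origin under its centre
There are look-alikes about, which are no part of the job. What is meant by the dipstick is not green or yellow, and is the larger of those in its own colour.

How it is judged (in metres and radians):
On the way, in this order (a step that is already met when the one before it is completed fails the run):
1. the filter is pressed flush into the socket while the fingers still touch it (z of filter_top in the frame of socket_top below 0.002 m and horizontal distance between filter_top and socket_top below 0.004 m and angle between filter's own z axis and vertical below 0.08 rad and contact force between the fingers and filter above 1 N), for 0.1 s.
2. the dipstick is down the tube with its collar stopped on the mouth (z of dipstick in the frame of dip_tube below 0.003 m and distance between dipstick and dip_tube below 0.006 m and z of tip in the frame of dip_tube below -0.098 m and angle between the x axis of dipstick and the z axis of dip_tube, either way round below 0.1 rad), for 0.1 s.
3. the dipstick is drawn right out of the tube (z of tip in the frame of dip_tube above 0.005 m), for 0.1 s.
At the end, for the whole second after the job is handed in: The filter sits flush (top within 2 mm of the socket's mouth, within 4 mm of its centre); the dipstick is held still in the fingers, touching neither pump nor filter, its rod level within 8 degrees, tip and collar more than 155 mm above the bench; it had been down to its collar and drawn right out (z of filter_top in the frame of socket_top below 0.002 m and horizontal distance between filter_top and socket_top below 0.004 m and angle between filter's own z axis and vertical below 0.08 rad and angle between dipstick's own x axis and vertical between 1.431 and 1.711 rad and height (world z) of each of tip, dipstick above 0.155 m and contact force between the fingers and dipstick above 2 N and contact force between dipstick and pump below 0.05 N and contact force between dipstick and filter below 0.05 N and linear speed of dipstick below 0.02 m/s); the arm keeps its last pose, push and grip.
It fails at once if a bystander is moved more than 2 cm (distance of any of varnish, wax_jar, cast, brush from where it was at the start of the episode above 0.02 m).
It also fails if it takes over 64 s, if anything falls off the work surface, if the arm or the gripper's body presses on something with over 40 N, if the wrist force passes 120 N, or if a joint passes its speed limit or range.

## Robot

A 6-joint arm with a two-finger parallel gripper is mounted at the origin on the work surface. World frame = base frame: x ahead of the robot, y to its left, z up, the work surface at z = 0. Lengths are in mm, angles in degrees, forces in N, time in s.
With the tool pointing down it reaches from about 300 to 850 mm from the base axis. Payload 4.2 kg.
Tool frame: the origin (TCP) lies at the very end of the fingers, on their centre line; the grasp point (between the pads) lies 19 mm behind it; x points along the fingers, z is the direction in which the jaws open and shut, and the axes are right-handed (so a half turn about x gives the same grasp; the last joint's range is limited). The gripper opens to 91 mm and grips with 3 to 60 N. Pads are 32 mm wide; open, the fingers measure 118 mm over their backs; the gripper's body (76 mm by 178 mm) begins 60 mm behind the grasp point.
Start: joints at [62.223, 18.312, 89.639, -0, 72.044, -1.146], TCP at [257.745, 514.014, 213.976] pointing down, gripper open.
Joint ranges: [-177.97, 177.97], [-48.28, 115.42], [12.27, 149.76], [-77.06, 257.06], [2.81, 150.46], [-146.56, 146.56]. Speed limits (degrees/s): [147.25, 147.25, 180, 180, 180, 180].

## Interface

Orientations are given as [roll, pitch, yaw] about the fixed x, y, z axes, in that order (R = Rz(yaw) Ry(pitch) Rx(roll)).
In Python, from workcell import state, grab_frame, camera_info, env, search_frame, place_of gives the robot as it stands.
- The arm moves only by the tool drive_tool, never from a script. Its argument "plan" is a list of rows, each a list of 7 numbers: the turn, a rotation vector about the world's x, y, z in degrees, then the shift along the world's x, y, z in mm, then the finger opening in mm, from 0 to 91.2. In form: [[wx, wy, wz, dx, dy, dz, jaw], ...]. A call has 1 to 10 rows; each row is the pose to reach, as a shift and turn from the pose measured when the call began; what a row does not reach only later rows make up. A row lasts 1/8 s, in which the tool goes at most 62.5 mm and 10.7 degrees, less where a joint would pass 70% of its speed; a pose out of reach is approached as far as the arm can. A call with a gripper value outside its range is refused whole. The fingers move at their own pace and stop on an object; "grip_force" is the grip in N (left out, the last holds). Time passes only in rows, so rows that repeat a pose let the fingers close. It gives the time, the measured TCP pose, the force and the opening at its end, in the units of the state.
- state(): the state, without advancing time (a new reading comes with each control period).
- grab_frame(name): name is "side" or "top"; returns the picture (420x560x3 uint8, red, green, blue); there is no depth.
- camera_info(name): a dict with "intrinsics" (3x3 intrinsics, pixels), "origin" and "orientation" of the camera in the world. Camera axes: x right, y down, z forward; pixel columns grow to the right and rows downward; lengths in mm; the calibration is good to about 2 mm. A picture is of the moment at which its call begins. camera_info takes no time and is no camera call.
- env.job_done(): hands the job in, once; it reports no verdict.
Trained networks look in the newest picture that a camera, given by its name, has taken for a name from the list of things; names that differ only in an ending like _2 or _b are one class to them, and where a whole thing is asked for, a point or a joint stands for the part that bears it (a point fixed in the world has none). Each returns a list of dicts, best first, with "p" (0 to 1); they miss things now and then, are a little off and sometimes report something else, mostly with a low value. They report only what shows in the picture. A call takes as long as a camera call. They do not tell look-alikes from the thing itself.
- search_frame(camera, label): "rect" ([left, top, right, bottom] as shares, 0 to 1, of the picture: columns of its width, rows of its height, round what is visible of it).
- place_of(camera, label): "location" ([column, row] as shares, 0 to 1, of the picture: columns of its width, rows of its height: a listed point, or the origin of a listed thing).
The state is a dict: "time_s": time; "qpos": joint angles; "qvel": joint speeds; "effort": joint torques, N m; "ee_pos": TCP position; "ee_rot": TCP orientation; "force": force on the tool from outside, world axes, zero at the start; "torque": the same for the moment, N m; "gripper_width": finger opening in mm.
Only numpy, scipy, OpenCV 4.12 (cv2) and the standard library are available. Lean on these libraries where they do the work, as an engineer would, in place of code of your own. Each camera call takes 0.05 s, during which the arm holds its last target. There are 200 camera calls.

## Working session

There is one attempt and no reset: what is moved stays moved. The work goes in short steps, Python scripts to look and compute and a tool call to move; the robot and the scene stay as the last step left them, time stands still between calls to the robot, and variables do not carry over. Pictures are saved under pics/ and viewed, about 8 in all and at most 12, crops included, and the job is handed in when it is done.

Besides the shell and the picture viewer there is one more tool, called after "Request:" as name([rows], argument=value, ...), one row to a line, values as JSON. drive_tool: Moves the arm, as the interface text tells. Its arguments: {"type":"object","properties":{"plan":{"type":"array"},"grip_force":{"type":"number"}},"required":["plan"]}

```bash
mkdir -p pics; python3 - <<'E'
from workcell import *
import cv2,numpy as np
for c in("side","top"):
    im=grab_frame(c); cv2.imwrite(f"pics/{c}0.png",im[:,:,::-1])
    i=camera_info(c); print(c,i)
    for l in("pump","socket_top","dip_tube","filter","filter_top","dipstick","tip","varnish","wax_jar","cast","brush"):
        print(l,[(np.round(np.array(d["location"])*[560,420],1).tolist(),round(d["p"],2)) for d in place_of(c,l)][:4])
print(state())
E
```

```text
side {'intrinsics': array([[408.5312284 ,   0.        , 280.98237701],
       [  0.        , 408.5312284 , 206.92575151],
       [  0.        ,   0.        ,   1.        ]]), 'origin': array([ 310.07038588, -716.743243  ,  750.58702724]), 'orientation': array([-1.36661369e+02, -5.93793066e-02, -2.25754254e+01])}
pump [([205.2, 173.4], 0.75)]
socket_top [([199.8, 136.2], 0.72)]
dip_tube [([244.7, 130.3], 0.57), ([376.7, 305.2], 0.24)]
filter [([310.1, 311.6], 0.64), ([267.7, 390.5], 0.54)]
filter_top [([310.5, 297.2], 0.83), ([375.8, 304.8], 0.49), ([246.6, 128.8], 0.3)]
dipstick [([274.1, 213.4], 0.87), ([186.2, 221.3], 0.8), ([284.0, 150.4], 0.61), ([257.8, 259.3], 0.49)]
tip [([233.2, 229.8], 0.7), ([287.6, 269.8], 0.64), ([171.3, 247.2], 0.55), ([296.6, 170.9], 0.47)]
varnish [([377.3, 307.3], 0.53)]
wax_jar [([360.1, 232.1], 0.56)]
cast [([329.6, 181.6], 0.62)]
brush [([268.3, 386.9], 0.68)]
top {'intrinsics': array([[518.96279435,   0.        , 282.28705682],
       [  0.        , 518.96279435, 211.96994517],
       [  0.        ,   0.        ,   1.        ]]), 'origin': array([
[... 604 characters left out ...]
t [([244.3, 148.3], 0.93)]
brush [([397.9, 267.9], 0.7)]
{'time_s': 1.2, 'qpos': array([ 6.22236529e+01,  1.83119501e+01,  8.96376375e+01, -1.73233348e-03,
        7.20436854e+01, -1.14617889e+00]), 'qvel': array([-0.03855274,  0.06213099,  0.01055261,  0.03599651,  0.05236922,
       -0.04476974]), 'effort': array([-1.01984722e-03, -4.12358487e+01, -2.32232398e+01,  7.26474565e-02,
        3.79042828e-02, -2.77146839e-06]), 'ee_pos': array([257.75634928, 514.02425217, 213.98467374]), 'ee_rot': array([-14.91163641,  89.99307404,  48.45872931]), 'force': array([ 0.27824232,  0.05184025, -0.55445617]), 'torque': array([ 0.01382578,  0.04181516, -0.00346232]), 'gripper_width': 91.3433480706692}
```

View pictures.

View pics/side0.png

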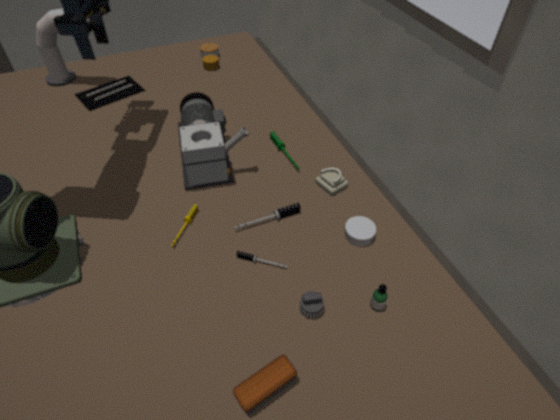

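View pics/top0.png

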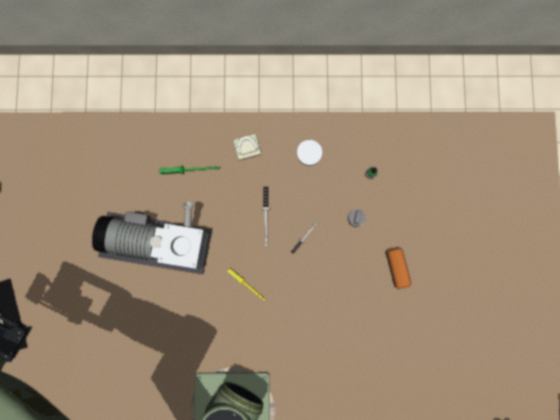

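```bash
cat > h.py <<'E'
from workcell import *
import cv2,numpy as np
from scipy.spatial.transform import Rotation as R
def ray(c,px):
    i=camera_info(c);d=np.linalg.solve(i["intrinsics"],[px[0],px[1],1])
    return np.array(i["origin"]),R.from_euler("xyz",i["orientation"],degrees=True).as_matrix()@d
def onz(c,px,z):
    o,d=ray(c,px);return (o+d*(z-o[2])/d[2])[:2].round(1)
def proj(c,P):
    i=camera_info(c);p=R.from_euler("xyz",i["orientation"],degrees=True).as_matrix().T@(np.array(P)-i["origin"])
    q=i["intrinsics"]@p;return q[:2]/q[2]
def locs(c,l): return [np.array(d["location"])*[560,420] for d in place_of(c,l)]
def crop(c,im,x0,y0,w,h,s,f): cv2.imwrite(f,cv2.resize(im[y0:y0+h,x0:x0+w,::-1],None,fx=s,fy=s,interpolation=cv2.INTER_CUBIC))
E
python3 - <<'E'
from h import *
ts=dict(socket=((199.8,136.2),(180.9,246.7),130),tube=((244.7,130.3),(186.3,202),128),pump=((205.2,173.4),(190.2,246.2),0),
ftop=((310.5,297.2),(358.6,215.7),30),filt=((310.1,311.6),(353.9,219.2),0),dip=((274.1,213.4),(266.6,208.9),13),tip=((233.2,229.8),(265.5,246.1),13),
varn=((377.3,307.3),(368.3,174),0),wax=((360.1,232.1),(308.5,157.2),0),cast=((329.6,181.6),(244.3,148.3),0),brush=((268.3,386.9),(397.9,267.9),0))
for k,(s,t,z) in ts.items(): print(k,onz("side",s,z),onz("top",t,z))
s=cv2.imread("pics/side0.png");t=cv2.imread("pics/top0.png")
r=lambda im,x,y,w,h:cv2.resize(im[y:y+h,x:x+w],(400,300),interpolation=cv2.INTER_CUBIC)
cv2.imwrite("pics/c1.png",np.vstack([np.hstack([r(s,220,190,120,90),r(t,220,180,120,90)]),np.hstack([r(s,160,100,100,75),r(t,120,190,100,75)])]))
E
```

```text
socket [441.5 125.4] [441.6 125.1]
tube [553.8 108.5] [559.2 113.6]
pump [439.5 132.9] [450.4 123. ]
ftop [ 530.9 -341.9] [ 532.8 -354.6]
filt [ 525.  -356.1] [ 526.2 -345.5]
dip [554.1 -88. ] [555.2 -95. ]
tip [445.5 -99.7] [449.1 -91.8]
varn [ 656.5 -400.1] [ 658.2 -390.2]
wax [ 725.5 -211.7] [ 708.5 -216.9]
cast [739.1 -26.7] [735.4 -29.7]
brush [ 392.3 -462.1] [ 386.5 -467.8]
```

View pics/c1.png

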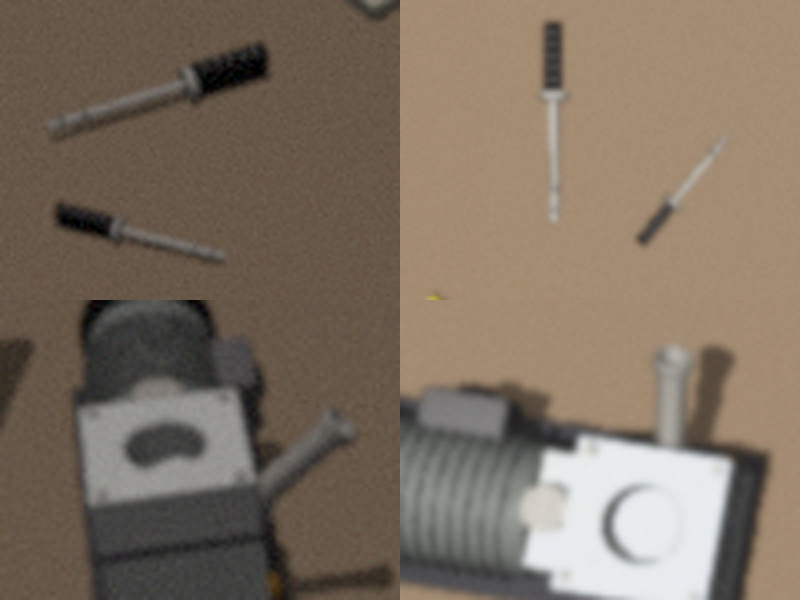

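```bash
python3 - <<'E'
from h import *
print("sock",onz("top",(181.2,245.7),130),onz("side",(201.2,135.7),130))
print("tube",onz("top",(188.2,203.7),128),onz("side",(245.5,131),128))
for n,p in dict(end=(265.9,186.6),stop=(265.9,209.1),tip=(265.9,246.3)).items(): print(n,onz("top",p,13))
for n,p in dict(end=(220+265/3.333,190+60/3.333),stop=(220+186/3.333,190+84/3.333),tip=(220+55/3.33,190+129/3.33)).items(): print(n,onz("side",p,13))
for c in("side","top"): 
  for P in [(555,-95,13),(441.5,125,130),(552,108,128),(528,-348,50),(528,-348,0)]: print(c,P,proj(c,P).round(1))
r=lambda im,x,y,w,h:cv2.resize(im[y:y+h,x:x+w],(400,300),interpolation=cv2.INTER_CUBIC)
s=cv2.imread("pics/side0.png");t=cv2.imread("pics/top0.png")
cv2.imwrite("pics/c2.png",np.hstack([r(s,290,280,48,36),r(t,333,200,48,36)]))
E
```

```text
sock [444.2 124.4] [445.3 126.1]
tube [554.7 108.6] [554.7 104.9]
end [619.6 -93. ]
stop [554.6 -93. ]
tip [448.5 -92.9]
end [618.9 -95.3]
stop [555.7 -95.1]
tip [453.7 -99.6]
side (555, -95, 13) [275.5 215.2]
side (441.5, 125, 130) [199.8 136.3]
side (552, 108, 128) [244.1 130.6]
side (528, -348, 50) [311.1 294.9]
side (528, -348, 0) [309.7 307.8]
top (555, -95, 13) [266.6 209. ]
top (441.5, 125, 130) [180.9 246.7]
top (552, 108, 128) [188.4 204.7]
top (528, -348, 50) [357.4 216.6]
top (528, -348, 0) [354.7 218.6]
```

View pics/c2.png

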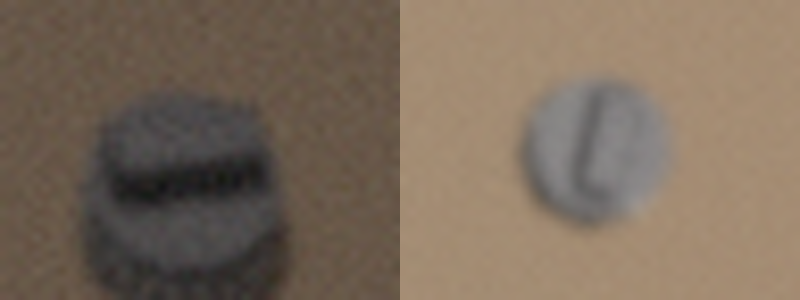

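```bash
cat >> h.py <<'E'
def go(pos,xdir,zdir):
    "shift and rotvec from the current pose to TCP pos with tool x along xdir, z ~ zdir (nearest half turn)"
    s=state();R0=R.from_euler("xyz",s["ee_rot"],degrees=True)
    x=np.array(xdir,float);x/=np.linalg.norm(x);z=np.array(zdir,float);z-=x*(z@x);z/=np.linalg.norm(z)
    for sg in(1,-1):
        M=R.from_matrix(np.c_[x,np.cross(sg*z,x),sg*z]);print("rot",(M*R0.inv()).as_rotvec(degrees=True).round(2),"shift",(np.array(pos)-s["ee_pos"]).round(1))
E
python3 - <<'E'
from h import *
print("base",proj("top",(0,0,0)))
print("rib",onz("side",(304.2,301.4),50),onz("side",(321.5,298.8),50))
print("rib top",onz("top",(333+212/8.33,200+93/8.33),50),onz("top",(333+200/8.33,200+195/8.33),50))
print("disc",onz("top",(356.8,217.8),20),onz("side",(290+185/8.33,280+185/8.33),30))
M=R.from_euler("xyz",state()["ee_rot"],degrees=True).as_matrix();print(M.round(3))
go((528,-348,120),(0,0,-1),(0.13,1,0))
E
```

```text
base [232.19062111 410.22359443]
rib [ 509.5 -356. ] [ 543.  -363.7]
rib top [ 543.2 -351.3] [ 509.  -346.6]
disc [ 528.  -350.9] [ 529.2 -353.4]
[[ 0.    -0.894  0.448]
 [ 0.     0.448  0.894]
 [-1.    -0.     0.   ]]
rot [-1.000e-02  0.000e+00  1.922e+01] shift [ 270.2 -862.   -94. ]
rot [ 1.0000e-02  1.0000e-02 -1.6078e+02] shift [ 270.2 -862.   -94. ]
```

Request:
drive_tool([
  [0,0,16,270,-862,-30,60],
  [0,0,16,270,-862,-30,60],
  [0,0,16,270,-862,-30,60],
  [0,0,16,270,-862,-30,60],
  [0,0,16,270,-862,-30,60],
  [0,0,16,270,-862,-30,60],
  [0,0,16,270,-862,-30,60],
  [0,0,16,270,-862,-30,60],
  [0,0,16,270,-862,-30,60],
  [0,0,16,270,-862,-30,60],
], grip_force=30)

```text
time_s: 2.45
ee_pos: [445.0, -84.2, 193.5]
ee_rot: [-72.6, 89.9, 6.7]
force: [0.9, 0.6, 0.9]
gripper_width: 59.9
```

Request:
drive_tool([
  [0,0,0,83,-265,-60,60],
  [0,0,0,83,-265,-60,60],
  [0,0,0,83,-265,-60,60],
  [0,0,0,83,-265,-60,60],
  [0,0,0,83,-265,-60,60],
  [0,0,0,83,-265,-60,60],
  [0,0,0,83,-265,-60,60],
])

```text
time_s: 3.32
ee_pos: [527.6, -348.6, 133.4]
ee_rot: [-23.6, 89.9, 55.7]
force: [0.4, 1.0, 0.1]
gripper_width: 60.0
```

```bash
python3 - <<'E'
from h import *
s=state();print(s["time_s"],s["ee_pos"].round(1),s["qpos"].round(0))
out=[]
for c in("side","top"):
    im=grab_frame(c);u,v=proj(c,(528,-349,60)).astype(int);x,y=max(u-40,0),max(v-30,0)
    out.append(cv2.resize(im[y:y+60,x:x+80,::-1],(400,300),interpolation=cv2.INTER_CUBIC));print(c,x,y,proj(c,s["ee_pos"]).round(1), [p.round(1) for p in locs(c,"filter_top")])
cv2.imwrite("pics/c3.png",np.hstack(out))
go((528,-349,32),(0,0,-1),(0.185,1,0))
E
```

```text
3.325 [ 527.6 -348.6  133.4] [ -35.   27.   89.    0.   65. -114.]
side 271 262 [313.5 270.8] [array([307.1, 299.5])]
top 318 186 [362.4 213.1] [array([356.9, 219. ])]
rot [0.   0.11 0.11] shift [  -0.    -0.8 -102.2]
rot [ 1.8000e-01 -1.0000e-02 -1.7989e+02] shift [  -0.    -0.8 -102.2]
```

View pics/c3.png

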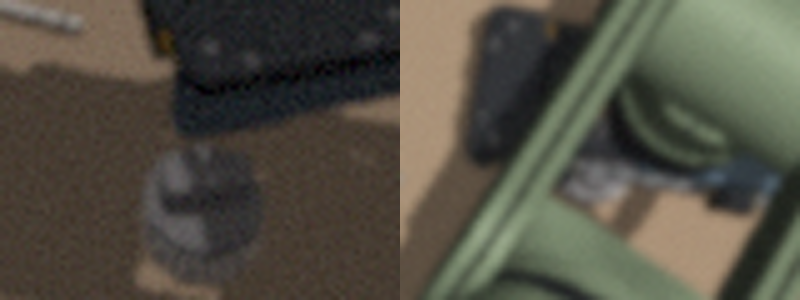

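Request:
drive_tool([
  [0,0,0,0.5,-1,-60,60],
  [0,0,0,0.5,-1,-90,60],
  [0,0,0,0.5,-1,-101,60],
  [0,0,0,0.5,-1,-101,60],
  [0,0,0,0.5,-1,-101,0],
  [0,0,0,0.5,-1,-101,0],
  [0,0,0,0.5,-1,-101,0],
  [0,0,0,0.5,-1,-101,0],
  [0,0,0,0.5,-1,-101,0],
], grip_force=30)

```text
time_s: 4.65
ee_pos: [528.6, -349.3, 33.4]
ee_rot: [-87.6, 89.9, -8.1]
force: [0.3, 0.0, 1.1]
gripper_width: 13.9
```

Request:
drive_tool([
  [0,0,0,0,0,60,0],
  [0,0,0,0,0,120,0],
  [0,0,0,-10,50,160,0],
  [0,0,0,-85,474,167,0],
  [0,0,0,-85,474,167,0],
  [0,0,0,-85,474,167,0],
  [0,0,0,-85,474,167,0],
  [0,0,0,-85,474,167,0],
  [0,0,0,-85,474,167,0],
  [0,0,0,-85,474,167,0],
])

```text
time_s: 5.9
ee_pos: [442.8, 126.7, 200.5]
ee_rot: [-80.8, 89.9, -1.4]
force: [1.5, -0.6, -1.8]
gripper_width: 13.8
```

Request:
drive_tool([
  [0,0,0,0,27,0,0],
  [0,0,0,0,27,0,0],
  [0,0,0,0,27,0,0],
])

```text
time_s: 6.28
ee_pos: [442.5, 153.0, 200.2]
ee_rot: [-104.5, 89.9, -25.1]
force: [0.1, 0.1, -1.3]
gripper_width: 13.8
```

```bash
python3 - <<'E'
from h import *
s=state();e=s["ee_pos"];print(s["time_s"],e.round(1),s["gripper_width"],s["qpos"].round(0))
out=[]
for c in("side","top"):
    im=grab_frame(c);u,v=proj(c,e-[0,0,30]).astype(int);x,y=max(u-40,0),max(v-30,0)
    out.append(cv2.resize(im[y:y+60,x:x+80,::-1],(400,300),interpolation=cv2.INTER_CUBIC));print(c,x,y,"tcp",proj(c,e).round(1),"exp bottom",proj(c,e-[0,0,33.4]).round(1),[[l,[p.round(1) for p in locs(c,l)]] for l in("filter_top","filter","socket_top")])
cv2.imwrite("pics/c4.png",np.hstack(out))
E
```

```text
6.275 [442.5 153.  200.2] 13.769216281487731 [ 18.   9. 104.  -0.  67. -62.]
side 154 86 tcp [193.1 106. ] exp bottom [195.2 117.7] [['filter_top', [array([192.2, 103.6])]], ['filter', [array([195.6, 118.8])]], ['socket_top', [array([201.6, 135.7])]]]
top 126 215 tcp [164.3 244.8] exp bottom [167.1 245.5] [['filter_top', []], ['filter', [array([180.2, 245.4])]], ['socket_top', [array([177.9, 245.2])]]]
```

View pics/c4.png

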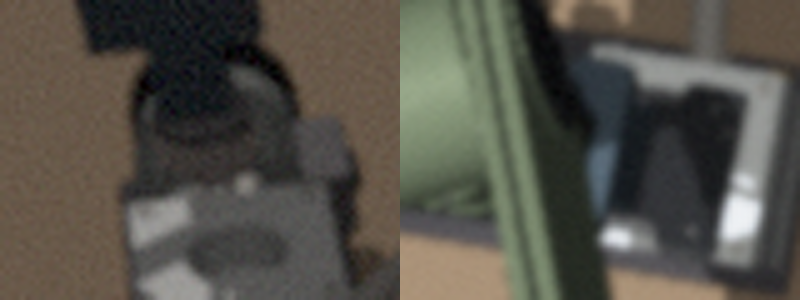

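Request:
drive_tool([
  [0,0,0,0.5,-27.5,0,0],
  [0,0,0,0.5,-27.5,-25,0],
  [0,0,0,0.5,-27.5,-34,0],
  [0,0,0,0.5,-27.5,-37,0],
  [0,0,0,0.5,-27.5,-40,0],
  [0,0,0,0.5,-27.5,-42,0],
  [0,0,0,0.5,-27.5,-42,0],
])

```text
time_s: 7.55
ee_pos: [443.7, 126.1, 158.7]
ee_rot: [-71.2, 89.8, 8.1]
force: [0.7, 0.8, -1.5]
gripper_width: 13.8
```

Request:
drive_tool([
  [0,0,0,0,0,-3,0],
  [0,0,0,0,0,-6,0],
  [0,0,0,0,0,-9,0],
  [0,0,0,0,0,-12,0],
  [0,0,0,0,0,-12,0],
])

```text
time_s: 8.18
ee_pos: [443.7, 126.2, 146.4]
ee_rot: [-67.1, 89.8, 12.3]
force: [0.7, 2.2, -2.8]
gripper_width: 14.0
```

Request:
drive_tool([
  [0,0,0,0,0,-4,0],
  [0,0,0,0,0,-8,0],
  [0,0,0,0,0,-11,0],
  [0,0,0,0,0,-13,0],
  [0,0,0,0,0,-14,0],
  [0,0,0,0,0,-14,0],
])

```text
time_s: 8.93
ee_pos: [443.7, 126.3, 133.3]
ee_rot: [-64.2, 89.8, 15.2]
force: [-3.4, 1.6, 5.9]
gripper_width: 13.9
```

Request:
drive_tool([
  [0,0,0,0,0,-1.5,0],
  [0,0,0,0,0,-3,0],
  [0,0,0,0,0,-3,0],
  [0,0,0,0,0,-3,0],
])

```text
time_s: 9.43
ee_pos: [443.8, 126.3, 133.3]
ee_rot: [-64.5, 89.7, 14.9]
force: [-6.9, -0.4, 22.3]
gripper_width: 13.7
```

```bash
python3 - <<'E'
from h import *
s=state();e=s["ee_pos"];print(s["time_s"],e,s["force"],s["gripper_width"])
E
```

```text
9.425 [443.79769936 126.27808186 133.26507344] [-6.89157494 -0.38277414 22.25967553] 13.740257269061397
```

Request:
drive_tool([
  [0,0,0,0,0,0.5,0],
  [0,0,0,0,0,0.5,0],
  [0,0,0,0,0,0.5,50],
  [0,0,0,0,0,0.5,50],
  [0,0,0,0,0,0.5,50],
  [0,0,0,0,0,20,50],
  [0,0,0,0,0,60,50],
  [0,0,0,60,-100,90,50],
  [0,0,0,80,-160,90,50],
  [0,0,0,80,-160,90,50],
])

```text
time_s: 10.68
ee_pos: [524.5, -35.5, 223.7]
ee_rot: [-67.6, 89.7, 11.7]
force: [0.6, 0.6, 0.5]
gripper_width: 49.9
```

```bash
python3 - <<'E'
from h import *
s=state();e=s["ee_pos"];print(s["time_s"],e.round(1),s["gripper_width"])
out=[]
for c,b in(("side",(160,80)),("top",(130,185))):
    im=grab_frame(c);x,y=b
    out.append(cv2.resize(im[y:y+90,x:x+100,::-1],(400,360),interpolation=cv2.INTER_CUBIC));print(c,"exp ftop",proj(c,(443.5,126,130)).round(1),[[l,[p.round(1) for p in locs(c,l)]] for l in("filter_top","dip_tube","dipstick","tip")])
cv2.imwrite("pics/c5.png",np.hstack(out))
E
```

```text
10.675 [524.5 -35.5 223.7] 49.89359961661518
side exp ftop [200.5 135.9] [['filter_top', [array([200.4, 133.8])]], ['dip_tube', [array([247.9, 131.4])]], ['dipstick', [array([274.9, 214.8]), array([281.9, 150. ]), array([188.4, 221.1]), array([257.8, 257.7])]], ['tip', [array([296.3, 170. ]), array([169.4, 248.6]), array([288.7, 269.9])]]]
top exp ftop [180.6 246. ] [['filter_top', [array([180.4, 247.7])]], ['dip_tube', [array([187.2, 202.5])]], ['dipstick', [array([300.3, 240.4]), array([184.6, 166.5]), array([187.7, 205.2]), array([240. , 281.5]), array([370.3, 176.1])]], ['tip', [array([270.7, 244.2]), array([265.7, 299.4]), array([316.6, 222.8])]]]
```

View pics/c5.png

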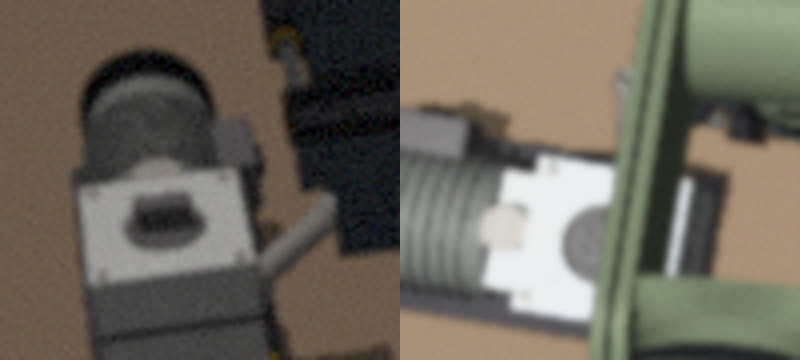

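```bash
python3 - <<'E'
from h import *
go((591,-94,60),(0,0,-1),(-0.01,1,0))
E
```

```text
rot [-0.11  0.26 11.11] shift [  67.7  -61.4 -163.2]
rot [ 3.9000e-01  1.6000e-01 -1.6889e+02] shift [  67.7  -61.4 -163.2]
```

Request:
drive_tool([
  [0,0,11,67.5,-61.5,-60,60],
  [0,0,11,67.5,-61.5,-110,60],
  [0,0,11,67.5,-61.5,-150,60],
  [0,0,11,67.5,-61.5,-170,60],
  [0,0,11,67.5,-61.5,-170,60],
])

```text
time_s: 11.8
ee_pos: [589.5, -93.2, 51.4]
ee_rot: [0.9, 89.8, 91.4]
force: [-0.1, -0.2, 0.3]
gripper_width: 60.3
```

```bash
python3 - <<'E'
from h import *
s=state();e=s["ee_pos"];print(s["time_s"],e.round(1),s["gripper_width"])
im=grab_frame("side");crop("side",im,210,160,120,90,5,"pics/c6.png")
print([p.round(1) for p in locs("side","dipstick")],proj("side",(555,-94,13)),proj("side",(621,-94,13)),proj("side",(450,-95,13)),proj("side",e))
go((591,-94,3),(0,0,-1),(-0.01,1,0))
E
```

```text
11.8 [589.5 -93.2  51.4] 60.32446379598781
[array([255.6, 262.1]), array([245.3, 133.5]), array([275.3, 213.7]), array([186.9, 221.4])] [275.37187183 214.96547212] [300.04453528 207.41315849] [234.41950977 227.838548  ] [288.47374678 199.86940174]
rot [-0.11  0.34  0.05] shift [ -0.6  -0.3 -51.2]
rot [   0.54    0.18 -179.95] shift [ -0.6  -0.3 -51.2]
```

View pics/c6.png

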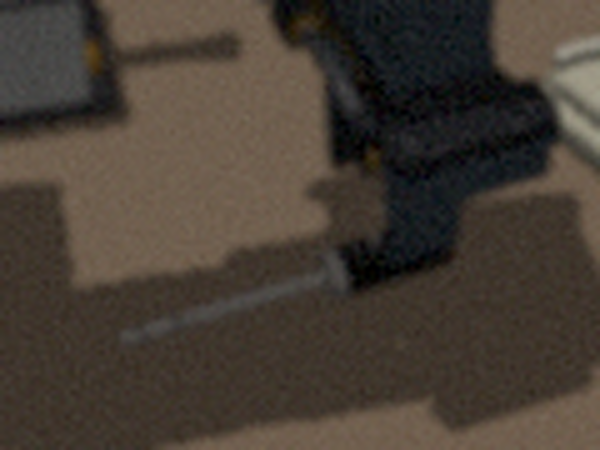

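Request:
drive_tool([
  [0,0.3,0,-0.5,-0.5,-30,60],
  [0,0.3,0,-0.5,-0.5,-46,60],
  [0,0.3,0,-0.5,-0.5,-50,60],
  [0,0.3,0,-0.5,-0.5,-50,60],
  [0,0.3,0,-0.5,-0.5,-50,0],
  [0,0.3,0,-0.5,-0.5,-50,0],
  [0,0.3,0,-0.5,-0.5,-50,0],
  [0,0.3,0,-0.5,-0.5,-50,0],
  [0,0.3,0,-0.5,-0.5,-50,0],
], grip_force=45)

```text
time_s: 13.02
ee_pos: [591.1, -94.1, 4.3]
ee_rot: [-19.9, 89.9, 70.6]
force: [-0.0, 0.2, 0.6]
gripper_width: 13.9
```

Request:
drive_tool([
  [0,0,0,0,0,50,0],
  [0,0,0,0,0,110,0],
  [0,0,0,0,0,170,0],
  [0,0,0,20,0,230,0],
  [0,0,0,40,0,250,0],
  [0,0,0,40,0,250,0],
])

```text
time_s: 13.78
ee_pos: [632.5, -94.2, 255.6]
ee_rot: [-70.9, 89.7, 19.6]
force: [-0.6, 1.2, -1.4]
gripper_width: 13.6
```

```bash
cat >> h.py <<'E'
M=np.array([554.5,108.7,128.]);psi=np.radians(-9);c4,s4=np.cos(np.radians(40)),np.sin(np.radians(40))
T=np.array([c4*np.cos(psi),c4*np.sin(psi),s4]);X=np.array([s4*np.cos(psi),s4*np.sin(psi),-c4]);J=np.array([-np.sin(psi),np.cos(psi),0])
def tcp(D,off=(0,0,0),g=36,h=8.7): return M+np.array(off)+T*(D+g)+h*X
E
python3 - <<'E'
from h import *
s=state();print(s["time_s"],s["ee_pos"].round(1),s["gripper_width"],s["qpos"].round(0),s["force"].round(1))
print(tcp(125));go(tcp(125),X,J)
E
```

```text
13.775 [632.5 -94.2 255.6] 13.570031851851276 [ -10.   23.   77.    0.   80. -100.] [-0.6  1.2 -1.4]
[681.83812184  88.53162284 224.8242185 ]
rot [ -3.02 -39.68  -9.17] shift [ 49.4 182.7 -30.8]
rot [-58.89   4.24 160.57] shift [ 49.4 182.7 -30.8]
```

Request:
drive_tool([
  [-3,-39.7,-9.2,60,60,20,0],
  [-3,-39.7,-9.2,85,120,20,0],
  [-3,-39.7,-9.2,85,182.5,20,0],
  [-3,-39.7,-9.2,85,182.5,20,0],
  [-3,-39.7,-9.2,85,182.5,20,0],
  [-3,-39.7,-9.2,85,182.5,10,0],
  [-3,-39.7,-9.2,85,182.5,5,0],
  [-3,-39.7,-9.2,85,182.5,5,0],
])

```text
time_s: 14.78
ee_pos: [717.9, 86.8, 259.8]
ee_rot: [-90.0, 50.1, -9.1]
force: [-0.0, -0.2, -1.2]
gripper_width: 13.5
```

```bash
cat > look.py <<'E'
from h import *
import sys
s=state();e=s["ee_pos"];Rm=R.from_euler("xyz",s["ee_rot"],degrees=True).as_matrix();print(s["time_s"],e.round(1),s["gripper_width"],s["qpos"].round(0),s["force"].round(1))
a=Rm[:,1]*np.sign(-Rm[0,1]);S=e-8.7*Rm[:,0]+36*a;tip=S+105*a
for n,P in(("S",S),("tip",tip)):
    d=P-M;z=d@T;print(n,P.round(1),"axial",z.round(1),"lateral(J)",(d@J).round(1),"lateral(X)",(d@X).round(1))
print("angle",np.degrees(np.arccos(-a@T)).round(2))
out=[]
for c in("side","top"):
    im=grab_frame(c);u,v=proj(c,M+30*T).astype(int);x,y=u-30,v-25
    out.append(cv2.resize(im[y:y+48,x:x+64,::-1],(400,300),interpolation=cv2.INTER_CUBIC));print(c,x,y,"M,S,tip pix",*[proj(c,P).round(1) for P in(M,S,tip)],[[l,[p.round(1) for p in locs(c,l)]] for l in("dip_tube","tip","dipstick")])
cv2.imwrite(sys.argv[1],np.hstack(out))
go(tcp(125),X,J)
E
python3 look.py pics/c7.png
```

```text
14.775 [717.9  86.8 259.8] 13.50865422921369 [ 12.  15. 100. -27.  30. -49.] [-0.  -0.2 -1.2]
S [685.1  92.1 243.4] axial 175.0 lateral(J) 4.0 lateral(X) -3.8
tip [605.7 104.8 175.9] axial 70.0 lateral(J) 4.2 lateral(X) -3.9
angle 0.12
side 223 97 M,S,tip pix [244.9 130.2] [295.7  82. ] [263.7 110.5] [['dip_tube', [array([246. , 128.9]), array([292.1,  79.1])]], ['tip', [array([263.5, 110.2]), array([285.5, 267.5]), array([170. , 246.6]), array([297.6, 171.4])]], ['dipstick', [array([188.4, 219.3]), array([257.5, 259.1]), array([281.1, 146.9]), array([295.8,  79.3])]]]
top 158 169 M,S,tip pix [188.1 203.8] [187.8 144.2] [186.8 181.3] [['dip_tube', [array([184.1, 203.7])]], ['tip', [array([263.1, 296.6]), array([318.8, 221.6])]], ['dipstick', [array([242.7, 282.3]), array([304.1, 237.9])]]]
rot [-0.03  0.05  0.02] shift [-35.7   0.2 -36.1]
rot [ 114.3   -18.08 -137.82] shift [-35.7   0.2 -36.1]
```

View pics/c7.png

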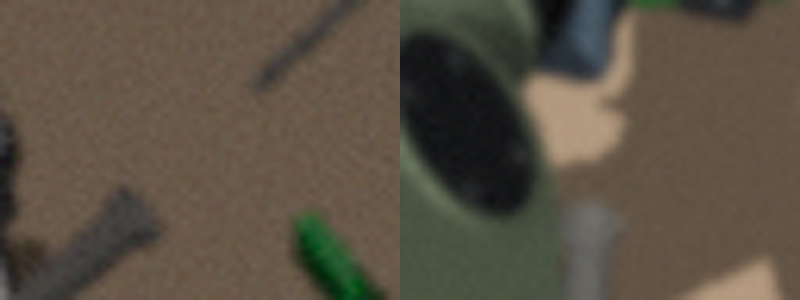

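Request:
drive_tool([
  [0,0,0,-25,-3,-25,0],
  [0,0,0,-35.5,0,-36,0],
  [0,0,0,-35.5,0,-36,0],
  [0,0,0,-35.5,0,-36,0],
])

```text
time_s: 15.68
ee_pos: [683.1, 88.5, 226.2]
ee_rot: [-89.9, 49.8, -8.9]
force: [-0.2, -0.5, -0.9]
gripper_width: 13.6
```

```bash
python3 look.py pics/c8.png
```

```text
15.675 [683.1  88.5 226.2] 13.568663696111894 [ 13.  13. 107. -34.  26. -41.] [-0.2 -0.5 -0.9]
S [650.4  93.7 209.6] axial 126.8 lateral(J) 0.2 lateral(X) -0.1
tip [571.1 106.4 141.9] axial 21.8 lateral(J) 0.3 lateral(X) 0.2
angle 0.17
side 223 97 M,S,tip pix [244.9 130.2] [282.   97.1] [251.1 124.7] [['dip_tube', [array([244.1, 128.5])]], ['tip', [array([296.1, 170.2]), array([252.8, 123.8]), array([170.5, 245. ]), array([286.9, 266.6])]], ['dipstick', [array([282.3, 150. ]), array([282.5,  93.1]), array([185.2, 220.8]), array([255. , 259.3])]]]
top 158 169 M,S,tip pix [188.1 203.8] [189.2 161.2] [188.2 196.7] [['dip_tube', [array([186.4, 203.2]), array([247.9, 145.4])]], ['tip', [array([317.3, 221.4]), array([263.2, 298.1])]], ['dipstick', [array([302.7, 238.4]), array([241.4, 283.2])]]]
rot [-0.04  0.06  0.03] shift [-0.4  0.3 -0.3]
rot [ 114.31  -18.08 -137.8 ] shift [-0.4  0.3 -0.3]
```

View pics/c8.png

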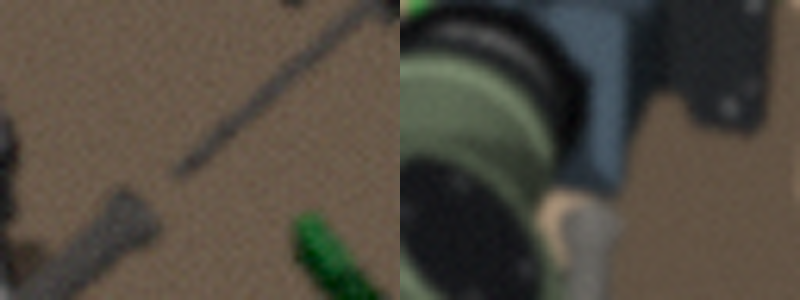

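Request:
drive_tool([
  [0,0,0,-0.5,-2.2,-0.5,0],
  [0,0,0,-8,-1,-6.8,0],
  [0,0,0,-15.5,0,-13.2,0],
  [0,0,0,-19.3,0.6,-16.4,0],
  [0,0,0,-23,1.2,-19.6,0],
  [0,0,0,-23,1.2,-19.6,0],
])

```text
time_s: 16.82
ee_pos: [659.0, 89.5, 205.2]
ee_rot: [-90.0, 50.0, -9.0]
force: [-1.3, 0.0, -1.6]
gripper_width: 13.8
```

```bash
python3 look.py pics/c9.png
```

```text
16.825 [659.   89.5 205.2] 13.784978275138727 [ 14.  13. 111. -40.  23. -34.] [-1.3  0.  -1.6]
S [626.2  94.7 188.7] axial 95.0 lateral(J) -2.6 lateral(X) 0.4
tip [546.8 107.3 121.2] axial -10.0 lateral(J) -2.6 lateral(X) 0.5
angle 0.04
side 223 97 M,S,tip pix [244.9 130.2] [272.8 106.4] [242.4 133.4] [['dip_tube', [array([244.8, 132.1])]], ['tip', [array([297.5, 169.5]), array([243.1, 131.4]), array([283.9, 269.1]), array([168.3, 247.5])]], ['dipstick', [array([257.1, 258.7]), array([191., 223.]), array([272.3, 103. ]), array([282.2, 147.2]), array([326. , 183.6])]]]
top 158 169 M,S,tip pix [188.1 203.8] [190.1 172.3] [189.1 207. ] [['dip_tube', [array([187.6, 203.8]), array([183.9, 248.8])]], ['tip', [array([264.4, 297.7]), array([315.4, 220.6])]], ['dipstick', [array([244.7, 281.9]), array([302.1, 239.3])]]]
rot [-0.04  0.07  0.03] shift [22.4 -0.9 19.2]
rot [ 114.33  -18.08 -137.78] shift [22.4 -0.9 19.2]
```

Request:
drive_tool([
  [0,0,0,-3.8,0.6,-3.2,0],
  [0,0,0,-7.6,1.2,-6.4,0],
  [0,0,0,-11.3,1.8,-9.6,0],
  [0,0,0,-15.1,2.4,-12.9,0],
  [0,0,0,-15.1,2.4,-12.9,0],
])

```text
time_s: 17.85
ee_pos: [643.8, 92.2, 192.1]
ee_rot: [-89.8, 50.0, -8.9]
force: [0.5, 2.9, -1.4]
gripper_width: 14.1
```

Request:
drive_tool([
  [0,0,0,-3.8,1.2,-3.2,0],
  [0,0,0,-7.6,2.0,-6.4,0],
  [0,0,0,-11.3,2.6,-9.6,0],
  [0,0,0,-15.1,3.2,-12.9,0],
  [0,0,0,-18.9,3.9,-16.1,0],
  [0,0,0,-22.7,4.4,-19.3,0],
  [0,0,0,-22.7,4.4,-19.3,0],
])

```text
time_s: 18.73
ee_pos: [620.4, 96.6, 172.1]
ee_rot: [-89.9, 50.1, -8.9]
force: [-0.1, 1.3, -3.2]
gripper_width: 13.7
```

Request:
drive_tool([
  [0,0,0,-3.8,0.8,-3.5,0],
  [0,0,0,-7.6,1.5,-6.9,0],
  [0,0,0,-11.3,2.1,-10.1,0],
  [0,0,0,-15.1,2.7,-13.4,0],
  [0,0,0,-18.9,3.3,-16.6,0],
  [0,0,0,-22.7,3.9,-19.8,0],
  [0,0,0,-22.7,3.9,-19.8,0],
])

```text
time_s: 19.6
ee_pos: [597.2, 100.6, 151.8]
ee_rot: [-89.9, 50.1, -8.9]
force: [-0.4, -0.4, 0.0]
gripper_width: 14.0
```

```bash
python3 look.py pics/c10.png
```

```text
19.6 [597.2 100.6 151.8] 14.049006703869178 [ 18.  12. 122. -63.  19.  -8.] [-0.4 -0.4  0. ]
S [564.4 105.8 135.4] axial 12.6 lateral(J) -1.3 lateral(X) 0.9
tip [484.8 118.5  68.1] axial -92.4 lateral(J) -1.2 lateral(X) 0.7
angle 0.12
side 223 97 M,S,tip pix [244.9 130.2] [248.8 127.5] [220. 153.] [['dip_tube', [array([245.5, 130.5]), array([358.2, 231.2])]], ['tip', [array([295.8, 167.7]), array([169.5, 246.4]), array([290. , 265.8])]], ['dipstick', [array([254.9, 258.6]), array([187.7, 220.2]), array([248. , 125.4]), array([281.5, 145.5]), array([246.7, 131.2])]]]
top 158 169 M,S,tip pix [188.1 203.8] [188.8 199.6] [187.9 232.1] [['dip_tube', []], ['tip', [array([261.6, 298.4]), array([219.8, 166.3]), array([318.4, 221.1])]], ['dipstick', [array([189.5, 203.5]), array([181.7, 164.1]), array([242.4, 277.6]), array([303. , 241.9])]]]
rot [-0.09 -0.04  0.04] shift [ 84.  -11.9  72.4]
rot [ 114.17  -18.02 -137.87] shift [ 84.  -11.9  72.4]
```

View pics/c10.png

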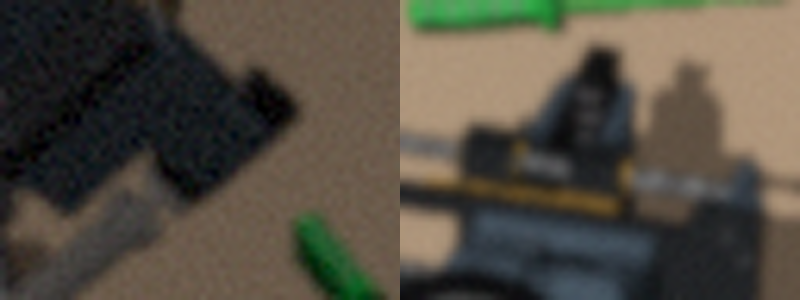

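Request:
drive_tool([
  [0,0,0,-3,0.5,-2.6,0],
  [0,0,0,-6,1,-5.1,0],
  [0,0,0,-7.6,1.2,-6.4,0],
  [0,0,0,-7.6,1.2,-6.4,0],
])

```text
time_s: 20.5
ee_pos: [589.9, 101.8, 145.8]
ee_rot: [-89.9, 50.1, -8.9]
force: [-0.5, 0.2, -1.1]
gripper_width: 14.0
```

```bash
python3 -c "
from h import *
s=state();print(s['qpos'].round(1),s['force'].round(1),((s['ee_pos']-tcp(0))@T).round(1))"
```

```text
[ 18.1  12.3 123.2 -66.1  18.6  -3.6] [-0.5  0.2 -1.1] 3.1
```

Request:
drive_tool([
  [0,0,0,-1.5,0.2,-1.3,0],
  [0,0,0,-2.6,0.4,-2.2,0],
  [0,0,0,-3.8,0.6,-3.2,0],
  [0,0,0,-4.5,0.7,-3.9,0],
  [0,0,0,-4.5,0.7,-3.9,0],
])

```text
time_s: 21.12
ee_pos: [588.3, 102.0, 144.7]
ee_rot: [-89.9, 49.7, -9.0]
force: [8.2, -3.2, 2.7]
gripper_width: 13.6
```

```bash
python3 -c "
from h import *
s=state();print(s['qpos'].round(1),s['force'].round(1),(s['force']@T).round(1),((s['ee_pos']-tcp(0))@T).round(1))"
```

```text
[ 18.3  12.3 123.7 -68.5  18.6  -1. ] [ 8.2 -3.2  2.7] 8.4 1.1
```

Request:
drive_tool([
  [0,0,0,-1.5,0.2,-1.3,0],
  [0,0,0,-3,0.5,-2.6,0],
  [0,0,0,-3,0.5,-2.6,0],
  [0,0,0,-3,0.5,-2.6,0],
])

```text
time_s: 21.62
ee_pos: [588.2, 102.1, 144.9]
ee_rot: [-90.0, 49.4, -9.1]
force: [9.5, -3.9, 3.4]
gripper_width: 13.9
```

```bash
python3 -c "
from h import *
s=state();print(s['qpos'].round(1),s['force'].round(1),(s['force']@T).round(1),((s['ee_pos']-tcp(0))@T).round(1))
out=[]
for c,(x,y) in(('side',(215,95)),('top',(160,165))):
    im=grab_frame(c);out.append(cv2.resize(im[y:y+48,x:x+64,::-1],(400,300),interpolation=cv2.INTER_CUBIC))
cv2.imwrite('pics/c11.png',np.hstack(out))"
```

```text
[ 18.5  12.3 123.9 -70.2  18.6   0.8] [ 9.5 -3.9  3.4] 9.8 1.1
```

View pics/c11.png

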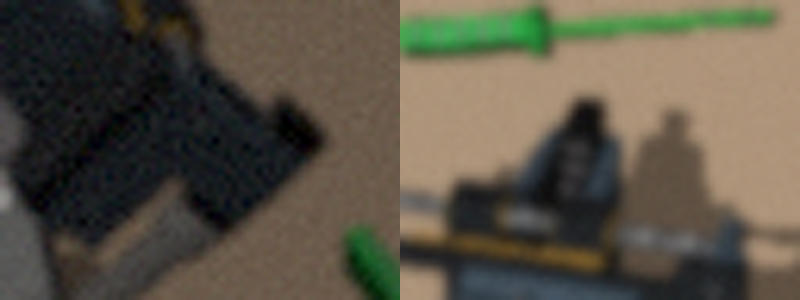

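Request:
drive_tool([
  [0.1,0.6,0,-3,0.5,-2.6,0],
  [0.1,0.6,0,-4.5,0.7,-3.9,0],
  [0.1,0.6,0,-4.5,0.7,-3.9,0],
  [0.1,0.6,0,-4.5,0.7,-3.9,0],
])

```text
time_s: 22.22
ee_pos: [587.9, 102.3, 145.1]
ee_rot: [-90.0, 49.5, -9.1]
force: [13.8, -5.8, 3.4]
gripper_width: 13.7
```

```bash
python3 -c "
from h import *
s=state();print(s['ee_rot'],s['qpos'].round(1),s['force'].round(1),(s['force']@T).round(1),((s['ee_pos']-tcp(0))@T).round(1),s['torque'].round(2))"
```

```text
[-89.98584327  49.54316752  -9.12423045] [ 1.850e+01  1.230e+01  1.238e+02 -6.940e+01  1.870e+01  1.000e-01] [13.8 -5.8  3.4] 13.3 1.0 [-0.82 -1.97 -0.36]
```

Request:
drive_tool([
  [0,0.3,0,4,-0.5,3,0],
  [0,0.5,0,11.4,-1.8,9,0],
  [0,0.5,0,22.7,-3.6,19,0],
  [0,0.5,0,34,-5.4,28.7,0],
  [0,0.5,0,45.4,-7.2,38.4,0],
  [0,0.5,0,56.8,-9,48,0],
  [0,0.5,0,68,-10.8,57.7,0],
  [0,0.5,0,79.5,-12.6,67.3,0],
  [0,0.5,0,90.8,-14.4,77,0],
  [0,0.5,0,98.4,-15.6,83.4,0],
])

```text
time_s: 23.48
ee_pos: [686.2, 86.6, 228.2]
ee_rot: [-90.1, 50.1, -9.2]
force: [0.5, 0.9, -0.5]
gripper_width: 13.5
```

```bash
python3 look.py pics/c12.png
```

```text
23.475 [686.2  86.6 228.2] 13.546877676881525 [ 13.  14. 106. -33.  26. -42.] [ 0.5  0.9 -0.5]
S [653.5  91.8 211.8] axial 130.7 lateral(J) -1.2 lateral(X) 0.3
tip [573.9 104.6 144.4] axial 25.7 lateral(J) -1.0 lateral(X) 0.2
angle 0.11
side 223 97 M,S,tip pix [244.9 130.2] [283.5  96.4] [252.3 124. ] [['dip_tube', [array([248. , 132.2]), array([376.1, 308.1]), array([249.7, 123.4])]], ['tip', [array([299. , 168.2]), array([168.9, 247. ]), array([253.5, 124.1]), array([286.5, 266.1])]], ['dipstick', [array([282. ,  92.5]), array([256.8, 258.1]), array([187.9, 220.6]), array([282.3, 145.8])]]]
top 158 169 M,S,tip pix [188.1 203.8] [189.8 159.8] [188.8 195.5] [['dip_tube', []], ['tip', [array([316.9, 220.5]), array([266.6, 298.1])]], ['dipstick', [array([301.3, 240.5]), array([243.3, 280.8])]]]
rot [ 0.08 -0.1   0.13] shift [-3.9  1.8 -3.1]
rot [ 114.11  -18.31 -137.95] shift [-3.9  1.8 -3.1]
```

Request:
drive_tool([
  [0,0,0,25,-4,22,0],
  [0,0,0,30,-50,50,0],
  [6.2,39.5,0,10,-110,60,0],
  [6.2,39.5,0,-20,-160,60,0],
  [6.2,39.5,0,-40,-170,60,0],
  [6.2,39.5,0,-40,-170,60,0],
  [6.2,39.5,0,-40,-170,60,0],
  [6.2,39.5,0,-40,-170,60,0],
  [6.2,39.5,0,-40,-170,60,0],
])

```text
time_s: 25.0
ee_pos: [644.7, -82.6, 288.5]
ee_rot: [179.9, 89.8, -99.0]
force: [0.3, -0.1, -0.9]
gripper_width: 13.6
```

```bash
python3 - <<'E'
from h import *
s=state();e=s["ee_pos"];Rm=R.from_euler("xyz",s["ee_rot"],degrees=True).as_matrix();a=Rm[:,1]*np.sign(-Rm[0,1]);S=e-8.7*Rm[:,0]+36*a;tip=S+105*a
print(s["time_s"],e.round(1),s["gripper_width"],"S",S.round(1),"tip",tip.round(1))
out=[]
for c in("side","top"):
    im=grab_frame(c);u,v=proj(c,S).astype(int);x,y=u-64,v-48
    out.append(cv2.resize(im[max(y,0):y+96,x:x+128,::-1],(400,300)))
    print(c,x,y,"S,tip",proj(c,S).round(1),proj(c,tip).round(1),[[l,[p.round(1) for p in locs(c,l)]] for l in("dipstick","tip","filter_top")])
cv2.imwrite("pics/c13.png",np.hstack(out))
E
```

```text
25.0 [644.7 -82.6 288.5] 13.593283670756154 S [609.1 -77.  297.2] tip [505.4 -60.6 297.2]
side 232 57 S,tip [296.1 105.6] [244.1 112.6] [['dipstick', [array([283.2, 148.2]), array([297.1, 104.9]), array([252.7, 257.4]), array([188.9, 220.3])]], ['tip', [array([244.9, 112.2]), array([296. , 169.2]), array([169.3, 247.4]), array([286.8, 264.2])]], ['filter_top', [array([201.1, 132.5])]]]
top 192 122 S,tip [256.1 170.1] [248.9 214.5] [['dipstick', [array([184.2, 167.3]), array([255.5, 171.9]), array([301.6, 240. ])]], ['tip', [array([265.5, 295.8]), array([315.1, 221.3])]], ['filter_top', [array([182.3, 248. ]), array([396. , 270.8])]]]
```

Request:
drive_tool([
  [0,0,0,0,0,0,0],
  [0,0,0,0,0,0,0],
  [0,0,0,0,0,0,0],
  [0,0,0,0,0,0,0],
])

```text
time_s: 25.9
ee_pos: [645.6, -83.2, 288.1]
ee_rot: [163.8, 89.8, -115.3]
force: [0.0, 0.3, -0.4]
gripper_width: 14.2
```

```bash
python3 -c "
from h import *
s=state();print(s['time_s'],s['qvel'].round(2),s['gripper_width'],s['force'].round(1))
for l,p in dict(varnish=(377.3,307.3),wax_jar=(360.1,232.1),cast=(329.6,181.6),brush=(268.3,386.9)).items():
    grab_frame('side');print(l,p,locs('side',l)[:1])
print(env.job_done())"
```

```text
25.9 [-0.01 -0.02  0.04 -0.09  0.01 -0.06] 14.163250060379033 [ 0.   0.3 -0.4]
varnish (377.3, 307.3) [array([377.104, 307.02 ])]
wax_jar (360.1, 232.1) [array([358.512, 234.99 ])]
cast (329.6, 181.6) [array([327.712, 182.406])]
brush (268.3, 386.9) [array([268.912, 390.012])]
the job is handed in; nothing more can be done
None
```

I handed the job in at about 26 s, and no verdict was reported.

- **Filter:** it went into the socket and stopped against the bottom at the height that means flush. Pushing with about 22 N while still gripped did not move it further. The later pictures show it seated in the socket.
- **Dipstick:** I took the larger black one and pushed it down the tube until it stopped, within about 1 mm of the depth I expected. Pressing with about 13 N did not move it further. I then drew it right out and now hold it level at about 297 mm, well above the 150 mm pump, with the arm still.
- **Last checks:** the detected collar and tip were within about 2 px of where a level stick held without slipping should be. The bystanders were within about 3 px of their first positions, which is within the detection noise.
- **Not confirmed by eye:** the picture limit was used up, so I could not view the final pose. The collar on the mouth was also hidden behind a finger, so that stop rests on position and force only.
- **Disagreed:** early estimates of where the dip tube's mouth lies differed by up to about 8 mm. I moved about 2.5 mm sideways before inserting, and it went in with at most about 4 N of resistance until the stop.

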